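# Jack the mould open and hold it

## Robot

A 7-joint arm with a two-finger parallel gripper is mounted at the origin on the work surface. World frame = base frame: x ahead of the robot, y to its left, z up, the work surface at z = 0. Lengths are in m, angles in rad, forces in N, time in s.
With the tool pointing down it reaches from about 0.35 to 0.9 m from the base axis. Payload 19.9 kg.
Tool frame: the origin (TCP) lies between the finger pads; the fingertips stand 19 mm ahead of it and the grasp point (between the pads) is the TCP; z points along the fingers, y is the line along which they close (so a half turn about z gives the same grasp; the last joint's range is limited). The gripper opens to 94 mm and grips with 3 to 60 N. Pads are 16 mm wide; open, the fingers measure 119 mm over their backs; the gripper's body (75 mm by 177 mm) begins 78 mm behind the grasp point.
Start: joints at [-1.371, 0.417, -0.01, 1.614, 0.005, 1.111, -0.053], TCP at [0.15, 0.607, 0.224] pointing down, gripper open.
Joint ranges: [-2.81, 2.81], [-0.39, 2.02], [-1.27, 1.25], [0.06, 2.57], [-1.19, 4.33], [0.19, 2], [-2.82, 2.82]. Speed limits (rad/s): [1.89, 1.89, 2.39, 2.39, 3.01, 3.01, 3.01].

## Interface

Orientations are given as a 3x3 rotation matrix whose columns are the frame's x, y, z axes.
In Python, from rig import robot gives the robot as it stands. Calls block until the motion is done:
- robot.move_ptp(position, orientation): joint-space move of the TCP to a pose.
- robot.move_linear(position, velocity=0.15, frame=None, threshold=None): straight line of the TCP; frame=None keeps the orientation; velocity is the mean speed in m/s. With threshold (N) it stops when the force on the tool has changed by that much, and returns True; else False.
- robot.goto_joints(angles): joint-space move.
- robot.gripper_to(opening): finger opening in m; the grip force is fixed at half the most; returns when the fingers have stopped.
- robot.pause(seconds).
- robot.ik(position, orientation): joint angles nearest the present ones, or None.
- robot.get_state(): the state.
- robot.grab_frame(name): name is "scene" or "top"; returns the picture (480x640x3 uint8, red, green, blue); there is no depth.
- robot.camera_info(name): a dict with "fx", "fy", "cx", "cy" (pixels), "rvec" (rotation vector, rad) and "tvec" (3), from world to camera coordinates, as OpenCV has them. Camera axes: x right, y down, z forward; pixel columns grow to the right and rows downward; lengths in m; the calibration is good to about 2 mm. A picture is of the moment at which its call begins. camera_info takes no time and is no camera call.
A pose or a line that the arm cannot do raises robot.PlanningError and nothing moves.
- robot.sign_off(): hands the job in; it is judged then, once.
The state is a dict: "time": time; "qpos": joint angles; "joint_vel": joint speeds; "effort": joint torques, N m; "ee_pos": TCP position; "tool_rot": TCP orientation; "force": force on the tool from outside, world axes, zero at the start; "moment": the same for the moment, N m; "opening": finger opening in m; "grasp_force": force on a finger pad.
Only numpy, scipy, OpenCV 4.12 (cv2) and the standard library are available. Lean on these libraries where they do the work, as an engineer would, in place of code of your own. Each camera call takes 0.05 s, during which the arm holds its last target. There are 200 camera calls.

## Task

Slide the red lever jack fully home into the blue guide channel at the front of the hinged mould, so that its saddle stands under the red lift mark. Then pump the yellow handle pad: one full stroke down, let it come all the way back up so that the mould closes, then press it fully down again and finish holding it down, with the mould lid jacked open and the program ending while still pressing. Only the jack may lift the lid (do not touch the lid with the robot), do not tip the jack over, and leave the other things on the bench where they are.

Things in the scene. Friction and masses are not known exactly. Their poses are not given: they have to be found in the camera images.
- jack: Red lever jack, loose, 0.7 to 1 kg. Origin on its underside below the middle of the grip tower; x points from handle to saddle, z up. Base plate 215 long (x -120 to +95), 60 wide, 12 thick. Grip tower 22 (x) by 24 (y), top at z 80: grasp it from above across y to carry or slide the jack; nothing beside it above z 12. Saddle at x +65. Handle behind the tower (x -20 to -125).
- jack_saddle: Steel saddle disc of the jack (32 diameter), origin at the centre of its top, 44 above the jack's underside when down. It is geared to the handle and rises 43 mm per rad of handle, 18 at full stroke.
- saddle_top (a point): Centre of the top of the jack's saddle, 65 ahead (+x) of the jack's origin.
- jack_handle (a joint): Angle of the jack's handle in rad: 0 = up (sprung back there by itself), 0.42 = fully down against its stop. The hinge axis is along the jack's y at x -19, z 50. Holding it fully down with the lid's load takes about 6 to 12 N at the pad.
- handle_pad (a point): Centre of the top of the yellow pad (40 x 44, 8 thick, nearly level) at the end of the handle; press it down here with the closed fingers. When up it lies at x -104, z 85 in the jack's frame; fully down about x -110, z 47 (37 mm lower).
- mould: Mould with hinged lid, fixed to the bench; place and yaw vary. Origin on the bench straight below the lift mark; x points into the mould (the way the jack slides in), z up. The jack is home with its origin at x -65, y 0: its base then meets the channel's stop and its saddle is below the mark. Steel lower half x 40 to 150, 160 wide, 50 high.
- channel_stop (a point): Middle of the stop that closes the blue channel on the bench, at the mould's x +30, z 8; the jack's base front edge meets it. Channel: inside 64 wide (y), straight from x -60 to the stop, mouth flared from x -60 to -89 to about 82 wide; walls 16 high, 12 thick.
- mould_lid: Aluminium lid (1.2 to 1.8 kg), 182 long (mould x -30 to 152) x 160 wide, underside 51 and top 75 above the bench when shut, two brass fittings on it up to 99. Origin at the lift mark; hinge axis along the mould's y at x 158, z 52. The part x -30 to 40 overhangs the channel; it lies 7 above the lowered saddle. It is shut by its own weight.
- lift_mark (a point): Centre of the red mark (28 diameter, white dot) on top of the lid, 75 above the bench when shut; the jack lifts it by about 11 at full stroke.
- h_part: Bystander: white H-shaped plastic part, 70 x 64 x 8; origin centre of underside.
- caliper: Bystander: caliper lying flat, 210 long, 11 thick; origin centre of underside.
- hex_block: Bystander: black hexagonal block, 64 across, 15 high; origin centre of underside.
- pliers: Bystander: red-handled pliers, 165 long, 12 thick, lying flat; origin near the middle of the underside.
- marker_pen: Bystander: blue marker pen with black cap, 125 long, 13 thick; origin near the middle of the underside.
Not all that is in view belongs to the job. Several things look just like the jack: the one meant starts farthest from the robot's base.

How it is judged:
By the outcome, as a careful person would: the job done as asked, in the order asked, and still so for the second after the job is handed in, while the arm keeps its last pose, push and grip.
It also fails if it takes over 64 s, if anything falls off the work surface, if the arm or the gripper's body presses on something with over 40 N, if the wrist force passes 120 N, or if a joint passes its speed limit or range.

## Working session

There is one attempt and no reset: what is moved stays moved. The work goes in short steps, each a Python script; the robot and the scene stay as the last script left them, time stands still between calls to the robot, and variables do not carry over. Pictures are saved under pics/ and viewed, at most 10 in all, crops included, and the job is handed in when it is done.

```bash
mkdir -p pics; ls
python3 - <<'E'
from rig import robot
import cv2
for n in("scene","top"):
    cv2.imwrite(f"pics/{n}0.png",robot.grab_frame(n)[:,:,::-1]); print(n,robot.camera_info(n))
print(robot.get_state())
E
```

```text
pics
scene {'fx': 492.51280947479273, 'fy': 492.51280947479273, 'cx': 315.4151996814987, 'cy': 240.99090251771972, 'rvec': array([ 1.13940188,  2.16247657, -1.15713187]), 'tvec': array([ 0.34637044, -0.15933556,  1.42040836])}
top {'fx': 528.5303830398925, 'fy': 528.5303830398925, 'cx': 322.5324018916969, 'cy': 235.27133352179516, 'rvec': array([ 2.13816125, -2.15915182,  0.15645057]), 'tvec': array([-0.05484694,  0.48855048,  1.30997918])}
{'time': 0.1, 'qpos': array([-1.37051942,  0.41794111, -0.01029878,  1.61409935,  0.00467362,
        1.11072642, -0.05299843]), 'joint_vel': array([-0.00106389,  0.00062483,  0.00029904, -0.0013211 , -0.00185084,
       -0.000763  ,  0.00018324]), 'effort': array([ 1.04279683e-03, -8.52591991e+01,  6.39931541e-01, -4.26698756e+01,
       -4.87691187e-02,  1.64599571e-02,  5.20196681e-05]), 'ee_pos': array([0.14956978, 0.60650509, 0.22387726]), 'tool_rot': array([[-9.70912615e-01,  2.39434020e-01, -2.10684761e-04],
       [ 2.39434104e-01,  9.70911959e-01, -1.13077151e-03],
       [-6.61888150e-05, -1.14832544e-03, -9.99999338e-01]]), 'force': array([0.44158762, 0.02156144, 0.26245096]), 'moment': array([0.01693188, 0.01638283, 0.03512149]), 'grasp_force': 0.0, 'opening': 0.09404953214149137}
```

View pics/top0.png

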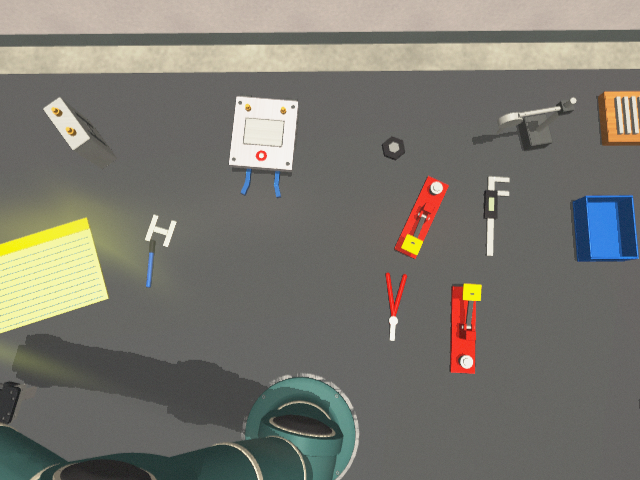

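View pics/scene0.png

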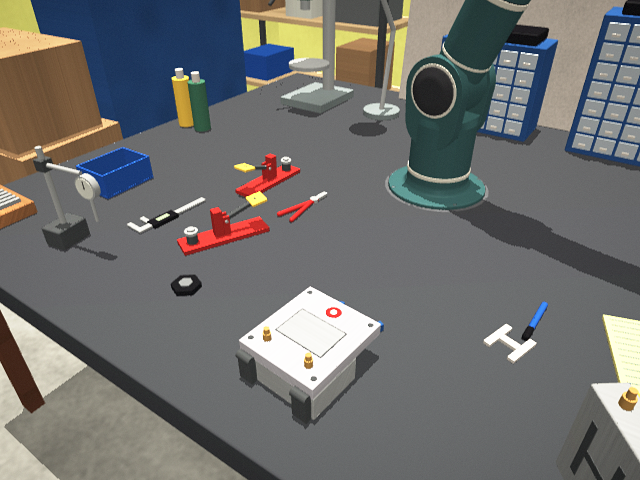

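The top view shows two jacks, at (421,217) and (465,330). The first is farther from the base, which is at about (300,425). The lift mark is at (261,155) and the blue channel walls are at (246,182) and (277,184). The caliper is right of the jack and the hex block is at (393,148).

```bash
cat > h.py <<'E'
import numpy as np, cv2
from rig import robot
def ray(n,uv,z):
    c=robot.camera_info(n); R=cv2.Rodrigues(c["rvec"])[0]; o=-R.T@c["tvec"]
    uv=np.atleast_2d(np.asarray(uv,float))
    d=np.c_[(uv[:,0]-c["cx"])/c["fx"],(uv[:,1]-c["cy"])/c["fy"],np.ones(len(uv))]@R
    return o+d*((z-o[2])/d[:,2])[:,None]
def masks(im):
    h=cv2.cvtColor(im,cv2.COLOR_RGB2HSV); H,S,V=[h[...,i].astype(int) for i in range(3)]
    return dict(red=((H<8)|(H>172))&(S>150)&(V>70), yel=(abs(H-29)<6)&(S>150)&(V>120),
                white=(S<40)&(V>170), blue=(abs(H-108)<12)&(S>120)&(V>60))
def blob(m,box):
    x0,y0,x1,y1=box; w=np.zeros(m.shape,np.uint8); w[y0:y1,x0:x1]=m[y0:y1,x0:x1]
    n,l,s,c=cv2.connectedComponentsWithStats(w); k=1+np.argmax(s[1:,4])
    return c[k],(l==k).astype(np.uint8),s[k,4]
def rect(w):
    return cv2.minAreaRect(max(cv2.findContours(w,cv2.RETR_EXTERNAL,cv2.CHAIN_APPROX_NONE)[0],key=len))
E
python3 - <<'E'
from h import *
np.set_printoptions(precision=4,suppress=True)
im=robot.grab_frame("top"); M=masks(im)
sad,w,a=blob(M["white"],(420,172,450,205)); print("saddle",sad,a,ray("top",sad,.044))
pad,w,a=blob(M["yel"],(395,225,430,262)); print("pad",pad,a,ray("top",pad,.085))
red,w,a=blob(M["red"],(385,165,455,265)); r=rect(cv2.bitwise_or(w,(M["yel"]).astype(np.uint8)*0)); print("red",r)
c=ray("top",cv2.boxPoints(r),.012); print(c)
_,w,a=blob(M["white"],(215,85,310,178)); r=rect(w); c=ray("top",cv2.boxPoints(r),.075); print("lid",r,c,[np.linalg.norm(c[i]-c[i-1]) for i in(1,2)])
mk,w,a=blob(M["red"],(245,140,278,170)); print("mark",mk,a,ray("top",mk,.075))
for b in((235,165,258,200),(266,165,290,200)):
    c0,w,a=blob(M["blue"],b); rr=rect(w); print("blue",c0,a,rr); print(ray("top",cv2.boxPoints(rr),.016))
im=robot.grab_frame("scene");M=masks(im)
mk,w,a=blob(M["red"],(320,300,345,322)); print("mark s",mk,a,ray("scene",mk,.075))
s,w,a=blob(M["white"],(178,222,202,243)); print("sad s",s,a,ray("scene",s,.044))
p,w,a=blob(M["yel"],(240,188,270,212)); print("pad s",p,a,ray("scene",p,.085))
E
```

```text
saddle [436.0297 187.6139] 101 [[ 0.6072 -0.3515  0.044 ]]
pad [411.8289 244.251 ] 263 [[ 0.4565 -0.2774  0.085 ]]
red ((421.09014892578125, 216.88778686523438), (23.5371036529541, 81.01791381835938), 24.775142669677734)
[[ 0.4544 -0.2422  0.012 ]
 [ 0.6485 -0.3373  0.012 ]
 [ 0.6213 -0.3924  0.012 ]
 [ 0.4284 -0.2965  0.012 ]]
lid ((263.1269836425781, 132.4168701171875), (63.095455169677734, 69.82689666748047), 5.440331935882568) [[0.6652 0.1755 0.075 ]
 [0.8488 0.1614 0.075 ]
 [0.8312 0.0003 0.075 ]
 [0.6482 0.0175 0.075 ]] [np.float64(0.1841169811229094), np.float64(0.1620069093488977)]
mark [260.7895 155.1579] 57 [[0.6879 0.0942 0.075 ]]
blue [246.2742 181.2339] 124 ((246.29415893554688, 181.32354736328125), (6.063390731811523, 25.70877456665039), 14.03624439239502)
[[0.6041 0.154  0.016 ]
 [0.6709 0.1384 0.016 ]
 [0.6668 0.1229 0.016 ]
 [0.6    0.1386 0.016 ]]
blue [276.6885 183.4918] 122 ((276.67547607421875, 183.53585815429688), (25.19359016418457, 5.646839141845703), 87.51044464111328)
[[0.6623 0.0679 0.016 ]
 [0.6628 0.0531 0.016 ]
 [0.5953 0.0501 0.016 ]
 [0.5947 0.0648 0.016 ]]
mark s [333.0864 312.284 ] 81 [[0.6894 0.0927 0.075 ]]
sad s [190.3012 230.0964] 83 [[ 0.61   -0.3539  0.044 ]]
pad s [256.5 203. ] 6 [[ 0.4793 -0.2596  0.085 ]]
```

```bash
cat >> h.py <<'E'
np.set_printoptions(precision=4,suppress=True)
MARK=np.array([.6885,.0935]); MY=np.radians(-5.1)
def ori(psi,flip=1):
    y=flip*np.array([-np.sin(psi),np.cos(psi),0]); z=np.array([0,0,-1.]); return np.c_[np.cross(y,z),y,z]
def mpt(x,y=0,z=0): 
    c,s=np.cos(MY),np.sin(MY); return np.array([MARK[0]+c*x-s*y,MARK[1]+s*x+c*y,z])
E
python3 - <<'E'
from h import *
P=[.5500,-.3233]; psi=np.radians(-26.1)
for f in(1,-1): print(f,robot.ik([*P,.2],ori(psi,f)),robot.ik(mpt(-65,0,0)*0+mpt(-.195,0,.2),ori(MY,f)),robot.ik(mpt(-.169,0,.066),ori(MY,f)))
robot.gripper_to(.06)
robot.move_ptp([*P,.2],ori(psi,1))
s=robot.get_state(); print(s["time"],s["ee_pos"],s["tool_rot"],s["opening"])
cv2.imwrite("pics/t1.png",cv2.resize(robot.grab_frame("top")[80:320,180:540],(720,480))[:,:,::-1])
E
```

```text
1 [-0.1609  0.6447  0.957   1.6265 -0.5628  1.17    2.0439] [-0.6547  0.2471  0.4334  1.9424 -0.1242  0.9776  1.3185] [-0.5054  0.481   0.2984  1.977  -0.2096  0.7127  1.4022]
-1 [-0.2213  0.7102  1.082   1.6283 -0.6615  1.2141 -1.0232] [-0.9289  0.2953  0.7687  1.9501 -0.2444  0.9902 -1.7061] [-0.8033  0.5633  0.6852  1.9864 -0.5082  0.7676 -1.4772]
4.425 [ 0.5504 -0.3227  0.1999] [[-0.8984  0.4391  0.    ]
 [ 0.4391  0.8984  0.0002]
 [ 0.0001  0.0002 -1.    ]] 0.05968802768634431
```

Run:
```python
from h import *
P=[.5500,-.3233]
print(robot.move_linear([*P,.058],.12,threshold=15))
robot.gripper_to(.0); s=robot.get_state(); print(s["time"],s["ee_pos"],s["opening"],s["grasp_force"],s["force"])
p=s["ee_pos"].copy()
robot.move_linear([p[0],p[1],p[2]+.025],.06)
s=robot.get_state(); print(s["time"],s["opening"],s["force"],s["moment"])
cv2.imwrite("pics/s2.png",cv2.resize(robot.grab_frame("scene")[80:320,130:450],(800,600))[:,:,::-1])
```

```text
False
6.4583 [ 0.5499 -0.3235  0.058 ] 0.023189809125273037 29.99877154827118 [-0.5475 -2.0246  0.7967]
7.025 0.023893225607553203 [ 0.4017  0.5575 -8.3433] [ 0.0163 -0.0842  0.0426]
```

View pics/s2.png

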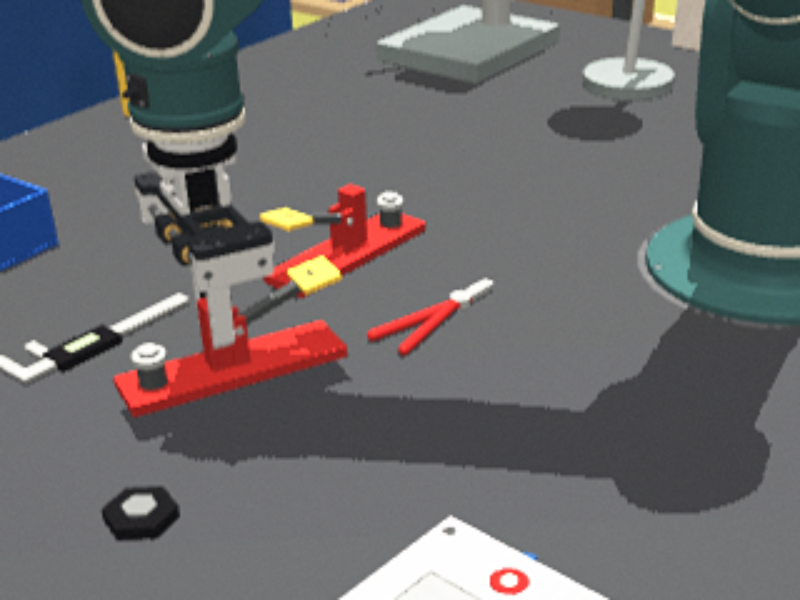

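The jack hangs level in the grip, clear of the pliers and caliper. Next I carry it to in front of the channel and set it down.

Run:
```python
from h import *
z=robot.get_state()["ee_pos"][2]
robot.move_linear([.565,-.15,z],.12,frame=ori(np.radians(-15)))
p=mpt(-.21); robot.move_linear([p[0],p[1],z],.12,frame=ori(MY))
print(robot.move_linear([p[0],p[1],.0575],.04,threshold=6))
s=robot.get_state(); print(s["time"],s["ee_pos"],s["opening"],s["force"],p)
im=robot.grab_frame("top"); M=masks(im)
cv2.imwrite("pics/t2.png",cv2.resize(im[90:290,180:380],(600,600),interpolation=cv2.INTER_CUBIC)[:,:,::-1])
mk,w,a=blob(M["red"],(245,140,278,168)); print("mark",ray("top",mk,.075),a)
```

```text
True
11.7333 [0.4791 0.112  0.0578] 0.023977070887944228 [-0.0744 -0.6673  4.742 ] [0.4793 0.1122 0.    ]
mark [[0.6878 0.0942 0.075 ]] 58
```

View pics/t2.png

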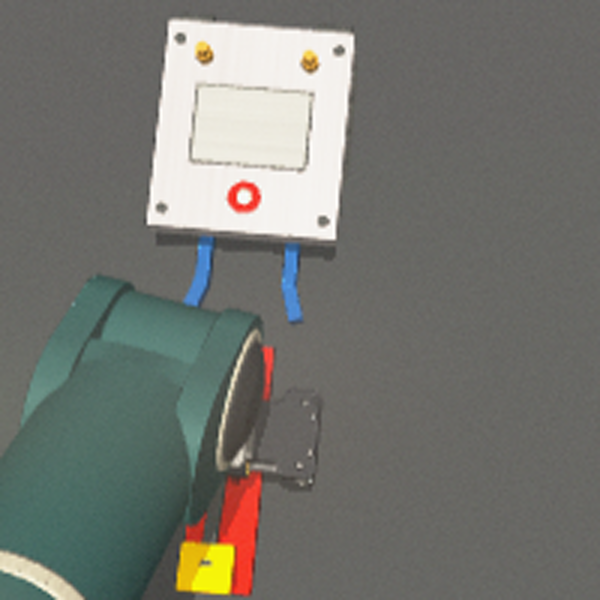

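The crop shows the jack's right base edge running from (273,347) to (250,595), in line with the channel. The straight walls are at about x=204 and x=290 (y≈258). I'll check lateral alignment in the mould frame.

Run:
```python
from h import *
M=masks(robot.grab_frame("top"))
def mf(P):
    d=P[:,:2]-MARK; c,s=np.cos(MY),np.sin(MY); return 1000*np.c_[d@[c,s],d@[-s,c]]
v,u=np.nonzero(M["blue"][165:200,230:295]); q=mf(ray("top",np.c_[u+230,v+165],.016))
for a in range(-90,-25,10):
    k=q[(q[:,0]>=a)&(q[:,0]<a+10)]; L=k[k[:,1]>0,1];R=k[k[:,1]<0,1]
    if len(L)and len(R): print(a,L.min(),L.max(),L.mean(),R.mean(),"mid",(L.mean()+R.mean())/2)
pc,w,a=blob(M["yel"],(230,265,265,295)); print("pad",a,mf(ray("top",pc,.085)))
r=M["red"]
q=[]
for row in range(210,286,3):
    c=np.nonzero(r[row,240:280])[0]
    if len(c): q.append((240+c.max()+.5,row))
e=mf(ray("top",q,.012)); print(e[::4]); f=np.polyfit(e[:,0],e[:,1],1); print("yaw err deg",np.degrees(f[0]),"edge y at -210",np.polyval(f,-210))
```

```text
-90 38.57630534968995 51.59218607875601 44.977227402117606 -45.27867043582663 mid -0.15072151685451374
-80 36.50379938428205 49.526935987778444 43.276650146585 -42.00050693470792 mid 0.6380716059385385
-70 32.61662247797507 45.38955935333685 39.38917137710134 -38.92810229413365 mid 0.2305345414838449
-60 32.88150419741714 44.12157148982617 38.49932892290735 -37.2966605089876 mid 0.6013342069598764
-50 31.59547878948013 42.58185384754992 37.570825835195656 -38.08230566114783 mid -0.255739912976086
-40 32.12570446083497 43.38694929793509 37.50001762964999 -38.29032452240461 mid -0.39515344637731076
-30 33.18791500104107 43.924421782750535 38.29604250677804 -37.723972198021976 mid 0.28603515437803395
pad 264 [[-314.2309   -0.2238]]
[[-127.2431  -29.6981]
 [-159.2273  -27.4682]
 [-253.1185  -31.1194]
 [-284.2815  -28.9138]
 [-315.0413  -29.2694]]
yaw err deg 0.30439941038571006 edge y at -210 -29.561868118608672
```

Alignment is within 0.5 mm and 0.3°, so I slide it in.

Run:
```python
from h import *
z=robot.get_state()["ee_pos"][2]
def go(x,v,t):
    p=mpt(x,0,z); h=robot.move_linear(p,v,threshold=t); s=robot.get_state(); d=s["ee_pos"][:2]-MARK
    c,sn=np.cos(MY),np.sin(MY); print(h,s["time"],1000*np.array([d@[c,sn],d@[-sn,c]]),s["force"],s["moment"]); return h
if not go(-.085,.06,20): go(-.055,.02,20)
```

```text
True 12.15 [-210.2049   -0.1624] [-2.316  -0.0284  8.1029] [ 0.1828  0.1635 -0.0632]
```

Run:
```python
from h import *
z=.0584
def go(x,v,t):
    p=mpt(x,0,z); h=robot.move_linear(p,v,threshold=t); s=robot.get_state(); d=s["ee_pos"][:2]-MARK
    c,sn=np.cos(MY),np.sin(MY); print(h,s["time"],1000*np.array([d@[c,sn],d@[-sn,c],0]),s["ee_pos"][2],s["force"],s["moment"]); return h
go(-.2098,.02,None)
if not go(-.085,.05,30): go(-.055,.02,30)
```

```text
False 12.4 [-210.2684   -0.0991    0.    ] 0.05799609467310226 [ 0.2115 -0.7293 -7.8364] [ 0.0127 -0.0265 -0.0359]
False 15.05 [-85.1249   0.0383   0.    ] 0.058404598044647094 [-0.0709  0.8982 -8.1033] [ 0.002  -0.0448 -0.0091]
True 16.1 [-65.1947   0.0879   0.    ] 0.05766353875285621 [-2.8924  0.5311  1.9454] [ 0.0398  0.1631 -0.1816]
```

Stopped at x −65.2, which is home. Release, retreat and check.

Run:
```python
from h import *
robot.gripper_to(.06)
p=robot.get_state()["ee_pos"].copy(); p[2]=.16; robot.move_linear(p,.15)
robot.gripper_to(0)
robot.move_linear(mpt(-.169,0,.135),.15)
s=robot.get_state(); print(s["time"],s["ee_pos"],s["opening"],s["force"])
im=robot.grab_frame("top"); M=masks(im)
cv2.imwrite("pics/t3.png",cv2.resize(im[90:290,180:380],(600,600),interpolation=cv2.INTER_CUBIC)[:,:,::-1])
cv2.imwrite("pics/s3.png",cv2.resize(robot.grab_frame("scene")[170:410,200:520],(800,600))[:,:,::-1])
```

```text
19.525 [0.521  0.1086 0.1354] 0.0002837573250323108 [ 0.9894 -0.7175 -0.0156]
```

View pics/t3.png

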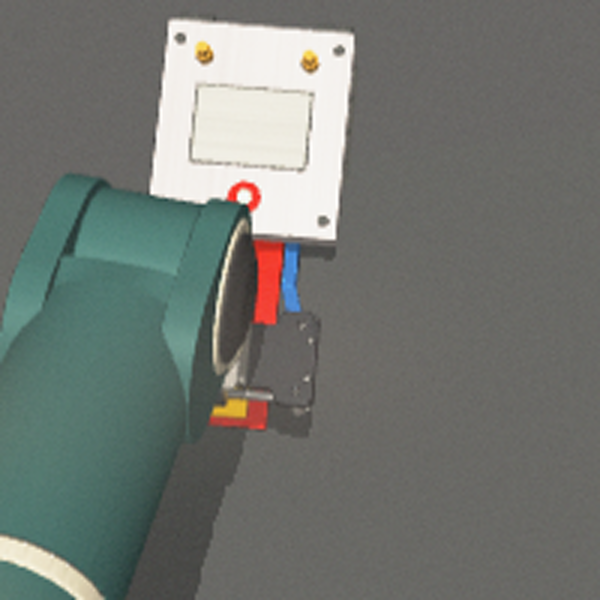

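View pics/s3.png

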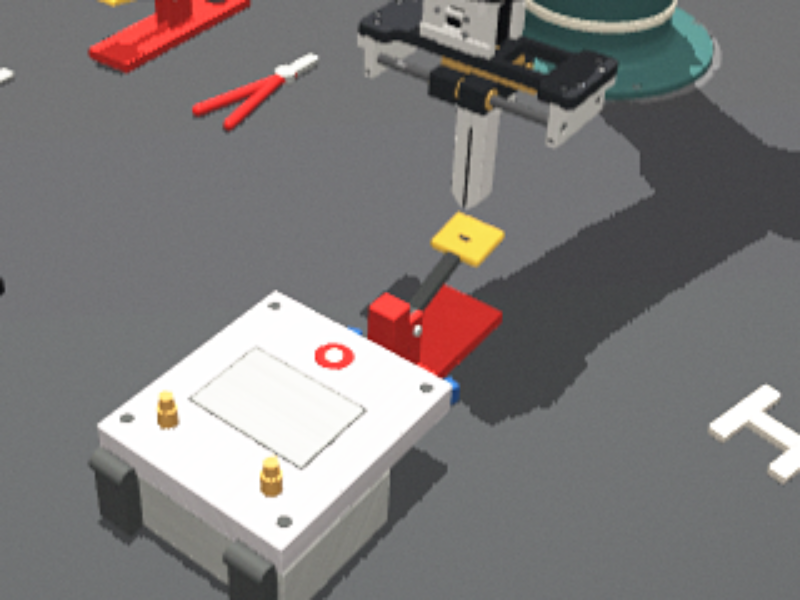

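The jack is upright, centred in the channel and touching the stop, and the fingers are right above the pad. Now the first stroke.

```bash
cat >> h.py <<'E'
def rep(t):
    s=robot.get_state(); mk,w,a=blob(masks(robot.grab_frame("scene"))["red"],(320,295,346,322))
    print(t,round(s["time"],2),"z",s["ee_pos"][2],"F",s["force"],"mark",mk,a)
def press():
    robot.move_linear(mpt(-.169,0,.106),.1)
    robot.move_linear(mpt(-.173,0,.071),.03); rep("mid")
    print(robot.move_linear(mpt(-.175,0,.055),.02,threshold=20)); rep("down")
E
python3 - <<'E'
from h import *
rep("start"); press(); robot.pause(.5); rep("held")
E
```

```text
start 19.62 z 0.13520706876675037 F [-0.1158 -0.0199 -0.1226] mark [333.0864 312.284 ] 81
mid 21.44 z 0.07076180059432732 F [-4.9364  1.0244 10.263 ] mark [332.7727 308.25  ] 88
True
down 21.89 z 0.06752171250624471 F [-9.2006  0.1899 28.0316] mark [332.4884 307.686 ] 86
held 22.44 z 0.06769434588143053 F [-9.1443  0.0767 26.5933] mark [332.5682 307.6477] 88
```

The lid has lifted: the mark moved 4.6 px, consistent with 11 mm, and the handle is hard on its stop at 28 N. Next is the full release, then the second press.

Run:
```python
from h import *
robot.move_linear(mpt(-.171,0,.085),.04); robot.move_linear(mpt(-.169,0,.125),.06); robot.pause(1); rep("up")
im=robot.grab_frame("scene"); p,w,a=blob(masks(im)["yel"],(365,245,410,285)); print("pad",p,a,ray("scene",p,.085)-mpt(-.169,0,.085))
press(); robot.pause(.5); rep("held")
cv2.imwrite("pics/s4.png",cv2.resize(robot.grab_frame("scene")[170:410,200:520],(800,600))[:,:,::-1])
```

```text
up 24.91 z 0.12498469693991077 F [ 0.1622 -0.5931  1.1716] mark [333.     312.3125] 80
pad [386.7416 264.5543] 267 [[ 0.0037  0.0019 -0.    ]]
mid 26.68 z 0.07077677056777693 F [-4.6686  1.1104  9.4431] mark [332.7727 308.25  ] 88
True
down 27.12 z 0.06751818816662108 F [-9.0577  1.4533 28.4552] mark [332.5747 307.6897] 87
held 27.68 z 0.06768857841964097 F [-8.7301 -0.2523 26.0199] mark [332.4828 307.6437] 87
```

View pics/s4.png

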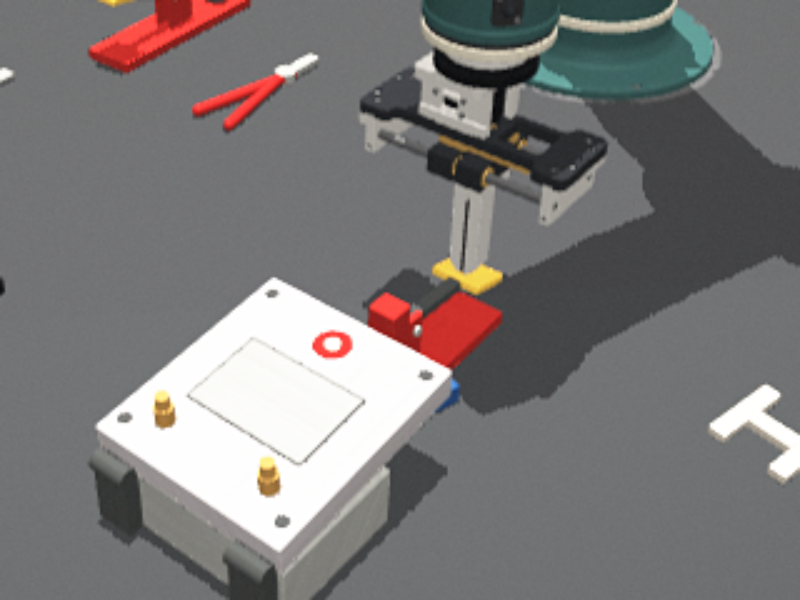

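The lid is jacked open, the pad is fully down under 26 N, and the jack is upright and home.

```bash
python3 -c "
from rig import robot
print(robot.sign_off())"
```

```text
the job is handed in; nothing more can be done
None
```

The job is handed in at about 28 s: the jack is home in the channel, one full stroke closed the mould again on release, and the arm ended holding the pad fully down at about 26 N with the lid jacked open.

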